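Step the filter wheel to its largest opening

TASK

Turn the filter wheel until its largest opening has clicked into place at the arrow on the front of the housing, by gently pushing the wheel's upright tab round with the fingertips: only push the tab from one side, do not pinch it. Leave the vials and the other things on the bench where they are, and finish clear of the wheel.

Things in the scene. Friction and masses are not known exactly. Their poses are not given: they have to be found in the camera images.
- filter_unit: bench filter wheel: grey housing 150 x 150 mm, top 30 mm above the bench, fixed to the bench; a flat wheel turns on it. Origin on the wheel's axis at bench height; z is up, -x points from the axis to the arrow at the front of the housing, roughly towards the robot (turned up to about 30 degrees)
- filter_wheel (a joint): wheel angle, rad, growing counter-clockwise seen from above; four click positions: 0 (14 mm opening at the arrow), 0.785 (6 mm), 1.571 (22 mm), 2.356 (10 mm); end stops at -0.05 and 2.41. Starts in the first or second. A click takes a push of 1 to 3 N at the tab; once over the hump, about 0.4 rad on from a position, the wheel runs ahead into the next position by itself and stays
- wheel_center (a point): point on the wheel's axis at the wheel's top face, 42 mm above the bench. The wheel is a flat aluminium disc 114 mm across with a knurled rim, a hub cap 30 mm across that rises 7 mm above its face, and four round openings
- tab_top (a point): middle of the top edge of the wheel's one upright steel tab: a radial plate 8 mm thick, 44 to 84 mm off the axis (beyond the rim), from 42 up to 76 mm above the bench; this point is 64 mm off the axis. Seen from above it stands 90 degrees clockwise from the 22 mm opening: rear of the unit in the first position, its left when done. x points outwards, y counter-clockwise
- tab_right: the clockwise face leaf of the tab (half its thickness, 4 mm), the face to push on to turn the wheel counter-clockwise; fixed to the wheel, its origin on the wheel's axis
- tab_left: the counter-clockwise face leaf of the tab (other 4 mm); fixed to the wheel, its origin on the wheel's axis
- opening_largest (a point): centre of the largest round opening, 22 mm in diameter, on the wheel's top face, 38 mm from the axis
- opening_medium (a point): centre of the second largest round opening, 14 mm in diameter, on the wheel's top face, 38 mm from the axis
- opening_small (a point): centre of the third largest round opening, 10 mm in diameter, on the wheel's top face, 38 mm from the axis
- opening_smallest (a point): centre of the smallest round opening, 6 mm in diameter, on the wheel's top face, 38 mm from the axis
- arrow_tip (a point): tip of the small dark steel arrow fixed at the front of the housing, 58 mm from the wheel's axis and 36.5 mm above the bench, pointing at the axis; the arrow and its block stay below 42 mm, under the passing tab
- vial_a: clear screw-cap sample vial, 21 mm across, 49 mm high, standing close to the right of the filter wheel unit; origin at the centre of its underside
- vial_b: larger screw-cap sample vial, 24 mm across, 56 mm high, standing to the left of the filter wheel unit; origin at the centre of its underside
- stir_bar: white stirring bar, 10 x 40 x 10 mm, lying near the right rear corner of the unit; origin at the centre of its underside
- tape_roll: roll of paper tape lying flat, 68 mm across, 19 mm high, on the right; origin at the centre of its underside
- beaker: empty glass beaker, 48 x 54 mm, 60 mm high, on the left; origin at the centre of its underside
- marker: black marker pen, 12 x 126 x 13 mm, lying on the left; origin at the centre of its underside
- petri_dish: covered glass petri dish, 65 mm across, 16 mm high, on the right; origin at the centre of its underside

How it is judged:
On the way, in this order (a step that is already met when the one before it is completed fails the run):
1. the tab has been pushed by the fingers ((contact force between the fingers and tab_right above 0.3 N or contact force between the fingers and tab_left above 0.3 N)), for 0.05 s.
2. the largest opening stands at the arrow (value of joint filter_wheel between 1.481 and 1.661 rad), for 0.2 s.
At the end, for the whole second after the job is handed in: the wheel rests in its third position, the 22 mm opening at the arrow within 0.09 rad (5 degrees), turning slower than 0.05 rad/s (all of step 2 and velocity of joint filter_wheel between -0.05 and 0.05 rad/s); the robot touches nothing.
It fails at once if the tab is pinched: fingers press on both of its faces at once (over 1.5 N each) (contact force between the fingers and tab_right above 1.5 N and contact force between the fingers and tab_left above 1.5 N).
It fails at once if the wheel or its tab is pushed with more than 25 N (contact force between the arm and filter_wheel above 25 N).
It fails at once if a bystander is pushed, lifted or carried more than 15 mm (distance of any of vial_a, vial_b, stir_bar, tape_roll, beaker, marker, petri_dish from where it was at the start of the episode above 0.015 m).
It also fails if it takes over 38 s, if anything falls off the work surface, if the arm or the gripper's body presses on something with over 40 N, if the wrist force passes 120 N, or if a joint passes its speed limit or range.

ROBOT

A 7-joint arm with a two-finger parallel gripper is mounted at the origin on a cart in front of the work surface, level with it; the furniture and walls round the work are solid. World frame = base frame: x ahead of the robot, y to its left, z up, the work surface at z = 0. Lengths are in m, angles in rad, forces in N, time in s.
With the tool pointing down it reaches from about 0.425 to 0.8 m from the base axis. Payload 8.3 kg.
Tool frame: the origin (TCP) lies between the finger pads; the fingertips stand 25 mm ahead of it and the grasp point (between the pads) lies 6 mm ahead of it (tcp_to_tips is the z of the fingertips in the tool frame, in m); z points along the fingers, y is the line along which they close (so a half turn about z gives the same grasp; the last joint's range is limited). The gripper opens to 85 mm and grips with 20 to 120 N. Pads are 22 mm wide; open, the fingers measure 114 mm over their backs; the gripper's body (76 mm by 85 mm) begins 54 mm behind the grasp point. The pads swing forward as they close: fully open they stand 13 mm farther back than shut.
Start: joints at [-1.227, 0.383, 0.016, 1.37, -0.006, 1.388, -0.046], TCP at [0.247, 0.574, 0.256] pointing down, gripper open.
Joint ranges: [-2.95, 2.95], [-0.25, 2.06], [-1.52, 1.56], [0.18, 2.33], [-1.44, 4.58], [0.02, 2.06], [-3.01, 3.01]. Speed limits (rad/s): [2.39, 2.39, 3.01, 3.01, 3.14, 3.14, 3.14].

INTERFACE

Orientations are given as a 3x3 rotation matrix whose columns are the frame's x, y, z axes.
In Python, from cell import * gives the robot as it stands. Calls block until the motion is done:
- move_to(position, orientation): joint-space move of the TCP to a pose.
- movel(position, vel=0.15, attitude=None): straight line of the TCP; attitude=None keeps the orientation; vel is the mean speed in m/s.
- move_joints(angles): joint-space move.
- grip(opening): finger opening in m; the grip force is fixed at half the most; returns when the fingers have stopped.
- sleep(seconds).
- ik(position, orientation): joint angles nearest the present ones, or None.
- state(): the state.
- get_image(name): name is "side" or "top"; returns a dict with "image" (384x512x3 uint8, blue, green, red), "range_z" (384x512 float32, m along the optical axis (not along the pixel's ray), 0 where there is no reading), "fx", "fy", "cx", "cy" (pixels), "position" and "rotation" of the camera in the world. Camera axes: x right, y down, z forward; pixel columns grow to the right and rows downward; lengths in m; the calibration is good to about 2 mm. A picture is of the moment at which its call begins.
A pose or a line that the arm cannot do raises PlanningError and nothing moves.
- hand_in(): hands the job in; it is judged then, once.
Trained networks look in a picture, given as the dict that the camera call returned (one of the last four; its "shot" number tells which), for a name from the list of things; names that differ only in an ending like _2 or _b are one class to them, and where a whole thing is asked for, a point or a joint stands for the part that bears it (a point fixed in the world has none). Each returns a list of dicts, best first, with "score" (0 to 1); they miss things now and then, are a little off and sometimes report something else, mostly with a low value. They report only what shows in the picture. A call takes as long as a camera call.
- recognise(query, picture): "point" ([x, y, z] in m, in world coordinates, good to about 4 mm: the middle of the surface that is visible of it).
- spot_point(query, picture): "point" ([x, y, z] in m, in world coordinates, good to about 4 mm: a listed point, or the origin of a listed thing).
The state is a dict: "time": time; "joint_positions": joint angles; "dq": joint speeds; "joint_torque": joint torques, N m; "eef_pos": TCP position; "eef_rot": TCP orientation; "force": force on the tool from outside, world axes, zero at the start; "wrist_torque": the same for the moment, N m; "grip_width": finger opening in m; "finger_force": force on a finger pad.
Only numpy, scipy, OpenCV 4.12 (cv2) and the standard library are available. Lean on these libraries where they do the work, as an engineer would, in place of code of your own. Each camera call takes 0.05 s, during which the arm holds its last target. There are 200 camera calls.

## Working session

There is one attempt and no reset: what is moved stays moved. The work goes in short steps, each a Python script; the robot and the scene stay as the last script left them, time stands still between calls to the robot, and variables do not carry over. Pictures are saved under pics/ and viewed, at most 10 in all, crops included, and the job is handed in when it is done.

```bash
mkdir -p pics; python3 - <<'E'
from cell import *
import cv2, numpy as np
s=state(); print(s['time'],s['eef_pos'],s['eef_rot'],s['grip_width'])
for cam in ("top","side"):
    p=get_image(cam); cv2.imwrite(f"pics/{cam}0.png",p["image"])
    print(cam,p["position"])
    for n in ["filter_unit","wheel_center","tab_top","opening_largest","opening_medium","opening_small","opening_smallest","arrow_tip","vial_a","vial_b","stir_bar","beaker","marker","tape_roll","petri_dish"]:
        r=spot_point(n,p)
        print(n,[(np.round(d["point"],3).tolist(),round(d["score"],2)) for d in r[:2]])
print(state()['time'])
E
```

```text
0.0 [0.24709373 0.57360599 0.25528602] [[-9.18409918e-01  3.95629513e-01 -7.15299146e-04]
 [ 3.95630157e-01  9.18408208e-01 -1.77267043e-03]
 [-4.43841306e-05 -1.91103201e-03 -9.99998173e-01]] 0.08540124169347474
top [0.26987477 0.03185906 1.33704507]
filter_unit [([0.487, -0.042, -0.001], 0.58)]
wheel_center [([0.491, -0.044, 0.041], 0.69), ([0.43, -0.05, 0.042], 0.56)]
tab_top [([0.556, -0.046, 0.074], 0.7)]
opening_largest [([0.49, -0.008, 0.044], 0.83), ([0.517, -0.022, 0.044], 0.55)]
opening_medium [([0.455, -0.047, 0.038], 0.97)]
opening_small []
opening_smallest [([0.456, -0.014, 0.045], 0.72)]
arrow_tip [([0.427, -0.048, 0.042], 0.93)]
vial_a [([0.505, 0.128, -0.0], 0.55), ([0.446, -0.18, 0.003], 0.42)]
vial_b [([0.505, 0.128, -0.0], 0.55), ([0.446, -0.18, 0.003], 0.42)]
stir_bar [([0.537, -0.178, -0.001], 0.54)]
beaker [([0.475, 0.38, 0.001], 0.52)]
marker [([0.487, 0.456, 0.0], 0.53), ([0.467, -0.381, -0.003], 0.5)]
tape_roll [([0.462, -0.383, -0.003], 0.73), ([0.554, -0.046, 0.076], 0.29)]
petri_dish [([0.617, -0.346, -0.0], 0.75)]
side [0.26554598 0.98226205 0.8507111 ]
filter_unit [([0.49, -0.048, 0.001], 0.92), ([0.433, -0.046, 0.04], 0.23)]
wheel_center [([0.491, -0.046, 0.04], 0.96)]
tab_top [([0.548, -0.043, 0.073], 0.92)]
opening_largest []
opening_medium [([0.45, -0.049, 0.04], 0.91), ([0.622, -0.338, 0.001], 0.2)]
opening_small [([0.519, -0.021, 0.045], 0.74), ([0.492, -0.047, 0.04], 0.62)]
opening_smallest [([0.464, -0.023, 0.039], 0.97)]
arrow_tip [([0.432, -0.045, 0.039], 0.8), ([0.488, 0.456, -0.001], 0.46)]
vial_a [([0.444, -0.178, -0.003], 0.55)]
vial_b [([0.444, -0.178, -0.003], 0.55)]
stir_bar [([0.492, -0.045, 0.044], 0.59)]
beaker [([0.477, 0.376, 0.004], 0.85)]
marker [([0.487, 0.454, -0.001], 0.68)]
tape_roll [([0.467, -0.381, 0.003], 0.56), ([0.491, -0.045, 0.042], 0.17)]
petri_dish [([0.619, -0.339, -0.001], 0.7), ([0.493, 0.454, 0.002], 0.31)]
1.6
```

View pics/top0.png

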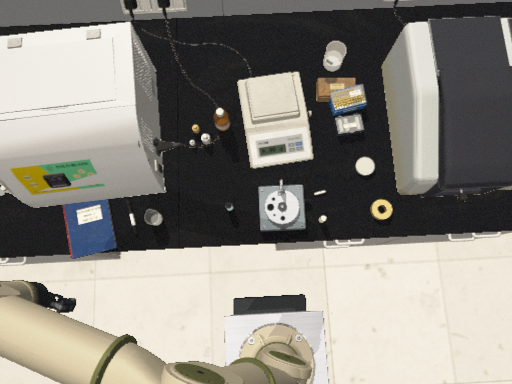

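View pics/side0.png

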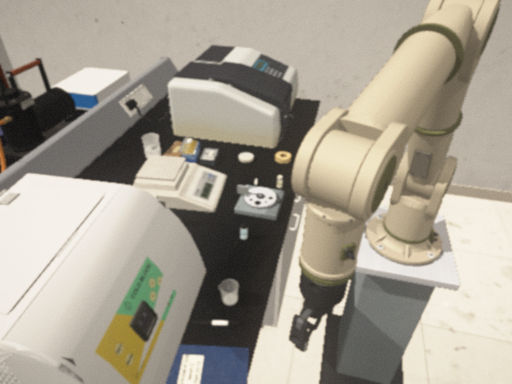

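The top picture shows the unit at about (283,207). The tab is at its rear (281,185), the large opening on its left, the vials at (229,207) and (323,218), and a balance behind it (front edge at row 165). The wheel is in the first position, so it has to turn 1.57 rad counter-clockwise. The side picture agrees. Next I'll refine the geometry from the range data and check that the path can be reached.

```bash
cat > h.py <<'E'
from cell import *
import numpy as np
def cloud(p):
    z=p["range_z"]; v,u=np.indices(z.shape)
    P=np.stack([(u-p["cx"])/p["fx"]*z,(v-p["cy"])/p["fy"]*z,z],-1)
    W=P@np.array(p["rotation"]).T+p["position"]; W[z==0]=np.nan
    return W
C=np.array([0.4905,-0.0455]); YAW=0.0
def pose(a,gap=0.0,r=0.064,z=0.079,s=1):
    "fingers' pose behind the clockwise face of a tab at unit angle a"
    a=a+YAW; u=np.array([np.cos(a),np.sin(a)]); t=np.array([-u[1],u[0]])
    xy=C+r*u-(0.015+gap)*t
    X=s*np.r_[t,0]; Z=np.array([0,0,-1.]); Y=np.cross(Z,X)
    return [*xy,z],np.stack([X,Y,Z],1)
E
python3 - <<'E'
from h import *
p=get_image("top"); W=cloud(p).reshape(-1,3); W=W[~np.isnan(W[:,0])]
d=W[:,:2]-C; near=np.hypot(*d.T)<0.1
tab=W[near&(W[:,2]>.06)]; print("tab n",len(tab),tab.mean(0).round(4),tab.min(0).round(3),tab.max(0).round(3))
disc=W[near&(W[:,2]>.036)&(W[:,2]<.05)]; print("disc",len(disc),((disc.min(0)+disc.max(0))/2).round(4),np.median(disc[:,2]))
print("heightmap rows x .3..0.85, cols y .6..-.4 (cm)")
for x in np.arange(.4,.86,.05):
    print(round(x,2),[int(100*max([0,*W[(abs(W[:,0]-x)<.025)&(abs(W[:,1]-y)<.025)][:,2]])) for y in np.arange(.6,-.41,-.05)])
for s in (1,-1):
    for a,g,z in [(-.0,.02,.2),(0,.02,.079),(.4,0,.079),(.8,0,.079),(1.3,0,.079),(1.3,.04,.079),(1.3,.04,.2)]:
        P,R=pose(a,g,z=z,s=s); q=ik(P,R); print(s,a,None if q is None else np.round(q,2))
print(state()['time'])
E
```

```text
tab n 29 [ 0.5508 -0.0454  0.0745] [ 0.533 -0.049  0.061] [ 0.57  -0.042  0.08 ]
disc 908 [ 0.4855 -0.0483  0.0427] 0.04152188658036282
heightmap rows x .3..0.85, cols y .6..-.4 (cm)
0.4 [2, 2, 2, 0, 0, 0, 0, 0, 0, 0, 0, 3, 3, 4, 3, 0, 0, 0, 0, 0, 0]
0.45 [2, 1, 1, 1, 6, 6, 0, 0, 0, 1, 0, 3, 4, 4, 4, 5, 5, 0, 0, 2, 2]
0.5 [2, 2, 0, 1, 6, 6, 0, 1, 0, 6, 5, 3, 4, 5, 4, 2, 0, 0, 0, 2, 2]
0.55 [21, 19, 18, 17, 16, 15, 0, 0, 0, 0, 0, 3, 4, 7, 4, 1, 1, 0, 0, 0, 0]
0.6 [28, 27, 27, 26, 26, 26, 0, 0, 0, 0, 0, 0, 0, 0, 0, 0, 0, 0, 2, 2, 0]
0.65 [31, 31, 31, 31, 30, 30, 0, 0, 0, 0, 0, 4, 4, 4, 4, 4, 0, 0, 1, 2, 0]
0.7 [32, 32, 32, 32, 32, 32, 12, 12, 7, 0, 0, 6, 6, 6, 6, 5, 0, 0, 0, 0, 0]
0.75 [33, 33, 33, 33, 33, 32, 0, 3, 5, 7, 0, 10, 9, 8, 8, 7, 0, 3, 3, 3, 0]
0.8 [33, 33, 33, 33, 33, 33, 0, 4, 2, 12, 8, 11, 11, 12, 11, 8, 0, 5, 4, 3, 0]
0.85 [33, 33, 33, 33, 33, 32, 0, 0, 0, 0, 6, 11, 12, 12, 12, 7, 5, 6, 7, 7, 0]
1 -0.0 [-0.56  0.35  0.81  1.66 -0.27  1.24  0.31]
1 0 [-0.54  0.51  0.81  1.79 -0.43  1.02  0.44]
1 0.4 [-0.51  0.46  0.65  1.8  -0.33  1.    0.67]
1 0.8 [-0.51  0.42  0.59  1.83 -0.28  0.98  0.99]
1 1.3 [-0.52  0.36  0.53  1.89 -0.22  0.95  1.4 ]
1 1.3 [-0.47  0.44  0.52  1.78 -0.25  0.99  1.45]
1 1.3 [-0.53  0.31  0.58  1.66 -0.18  1.23  1.39]
-1 -0.0 [-0.85  0.63  1.36  1.67 -0.63  1.37 -2.53]
-1 0 [-0.82  0.87  1.35  1.8  -0.9   1.26 -2.34]
-1 0.4 [-0.91  0.86  1.35  1.81 -0.9   1.25 -2.03]
-1 0.8 [-0.97  0.84  1.36  1.84 -0.88  1.23 -1.67]
-1 1.3 [-0.7   0.41  0.76  1.89 -0.34  0.97 -1.64]
-1 1.3 [-0.68  0.51  0.8   1.79 -0.42  1.02 -1.56]
-1 1.3 [-0.68  0.34  0.78  1.66 -0.25  1.24 -1.69]
1.65
```

```bash
python3 - <<'E'
from h import *
import cv2
grip(0.0)
P,R=pose(0,.02,z=.2)
movel([0.44,0.18,0.25],vel=0.25)
move_to(P,R); print(state()['time'],state()['eef_pos'].round(3))
P,R=pose(0,.02); movel(P,vel=0.08)
s=state(); print(s['time'],s['eef_pos'].round(4),s['force'].round(2),s['grip_width'])
for c in("top","side"):
    i=get_image(c)["image"]
    i=i[150:250,220:350] if c=="top" else i[130:240,190:330]
    cv2.imwrite(f"pics/{c}1.png",cv2.resize(i,None,fx=5,fy=5))
E
```

```text
5.4417 [ 0.555 -0.078  0.2  ]
7.1083 [ 0.5549 -0.0805  0.0795] [-0.25 -0.25 -0.56] 0.00025014379781520337
```

View pics/side1.png

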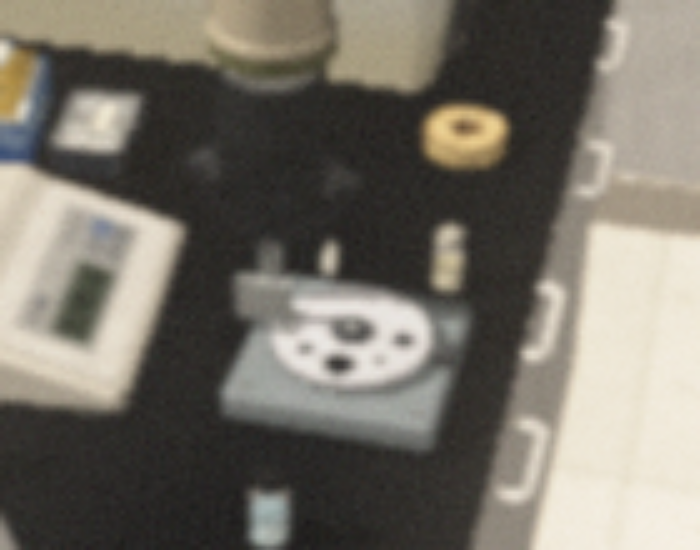

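The side crop shows the closed fingers at (270,250), just behind the clockwise face of the tab at (262,300). The wheel still hasn't moved. I'll push in small arc steps now.

```bash
python3 - <<'E'
from h import *
for g in (.01,.004,0):
    P,R=pose(0,g); movel(P,vel=.04); s=state(); print(g,s['time'],s['force'].round(1))
for a in np.arange(.1,.56,.09):
    P,R=pose(a); movel(P,vel=.05,attitude=R); s=state(); print(round(a,2),round(s['time'],2),s['force'].round(1),s['eef_pos'].round(3))
sleep(.4); p=get_image("top")
for n in("tab_top","opening_largest"):
    for d in spot_point(n,p)[:2]:
        v=np.array(d["point"])[:2]-C; print(n,round(d["score"],2),np.round(d["point"],3),np.arctan2(v[1],v[0]))
print(state()['time'])
E
```

```text
0.01 7.6083 [-0.5  0.1  0.3]
0.004 7.9083 [-0.5  0.1 -0.1]
0 8.1583 [-0.3 -0.7 -0.4]
0.1 8.44 [ 0.5 -1.7 -0.5] [ 0.556 -0.054  0.079]
0.19 8.71 [ 0.6 -2.6 -0.4] [ 0.556 -0.048  0.079]
0.28 8.97 [-0.4 -1.   0.1] [ 0.556 -0.042  0.079]
0.37 9.24 [-0.6 -0.7 -0.3] [ 0.556 -0.036  0.079]
0.46 9.51 [0.9 0.6 0.5] [ 0.554 -0.03   0.079]
0.55 9.78 [0.  0.5 0.1] [ 0.553 -0.025  0.079]
tab_top 0.68 [ 0.467 -0.071  0.042] -2.3072540094282767
tab_top 0.6 [ 0.426 -0.048  0.043] -3.1026715088405266
10.325
```

```bash
python3 - <<'E'
from h import *
import cv2
for a in np.r_[.65,.72,np.arange(.8,1.31,.07)]:
    P,R=pose(a); movel(P,vel=.05,attitude=R); s=state(); print(round(a,2),round(s['time'],2),s['force'].round(1),s['eef_pos'].round(3))
sleep(.4)
for c in("top","side"):
    p=get_image(c); i=p["image"]
    i=i[150:250,220:350] if c=="top" else i[130:240,190:330]
    cv2.imwrite(f"pics/{c}2.png",cv2.resize(i,None,fx=5,fy=5))
    for n in("tab_top","opening_largest"):
        for d in spot_point(n,p)[:1]:
            v=np.array(d["point"])[:2]-C; print(c,n,round(d["score"],2),np.round(d["point"],3),np.arctan2(v[1],v[0]))
print(state()['time'])
E
```

```text
0.65 10.61 [0.6 0.3 0.3] [ 0.551 -0.018  0.079]
0.72 10.86 [ 1.1 -0.2 -0.2] [ 0.549 -0.015  0.079]
0.8 11.12 [ 0.  -1.1  0.3] [ 0.546 -0.01   0.079]
0.87 11.37 [ 0.8 -0.8  0.4] [ 0.543 -0.006  0.079]
0.94 11.62 [1.4 0.4 0. ] [ 0.541 -0.003  0.079]
1.01 11.87 [ 1.4 -0.6 -0.7] [0.537 0.001 0.079]
1.08 12.12 [ 0.9  0.6 -0.3] [0.534 0.004 0.079]
1.15 12.37 [-0.5 -0.5 -0.2] [0.53  0.007 0.079]
1.22 12.62 [ 0.3 -0.4 -0.1] [0.526 0.009 0.079]
1.29 12.87 [ 0.7  0.5 -0.8] [0.523 0.012 0.079]
top opening_largest 0.62 [ 0.451 -0.046  0.043] 3.141592653589793
side tab_top 0.72 [0.482 0.016 0.072] 1.7069791578798637
side opening_largest 0.98 [ 0.455 -0.046  0.044] -3.1304510533531476
13.5667
```

View pics/side2.png

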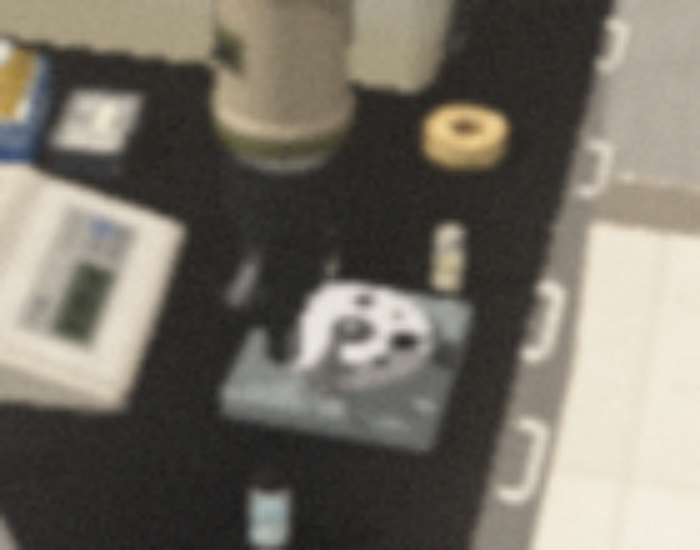

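The side crop shows the largest opening at the arrow (405,342) and the tab at the unit's left (about 320,365), clear of the fingers at (280,350). I'll back off, raise the arm, check with clean pictures, and hand in if they confirm it.

```bash
python3 - <<'E'
from h import *
import cv2
P,R=pose(1.29,.02); movel(P,vel=.08)
P[2]=.22; movel(P,vel=.12)
movel([0.47,0.2,0.25],vel=.2)
sleep(.3)
for c in("top","side"):
    p=get_image(c); i=p["image"]
    i=i[150:250,220:350] if c=="top" else i[130:240,190:330]
    cv2.imwrite(f"pics/{c}3.png",cv2.resize(i,None,fx=5,fy=5))
    for n in("tab_top","opening_largest","wheel_center","arrow_tip"):
        for d in spot_point(n,p)[:1]:
            v=np.array(d["point"])[:2]-C; print(c,n,round(d["score"],2),np.round(d["point"],3),np.arctan2(v[1],v[0]).round(3))
s=state();print(s['time'],s['force'].round(1),s['eef_pos'])
E
```

```text
top tab_top 0.68 [0.492 0.018 0.075] 1.544
top opening_largest 0.8 [ 0.452 -0.045  0.042] 3.121
top wheel_center 0.8 [ 0.488 -0.043  0.041] 2.356
top arrow_tip 0.62 [ 0.428 -0.049  0.041] -3.087
side tab_top 0.68 [0.485 0.018 0.072] 1.654
side opening_largest 0.72 [ 0.453 -0.046  0.045] -3.123
side wheel_center 0.9 [ 0.49  -0.046  0.044] -2.467
side arrow_tip 0.66 [ 0.432 -0.044  0.04 ] 3.118
17.2833 [-0.   0.1  0. ] [0.46999956 0.20003669 0.24999949]
```

View pics/side3.png

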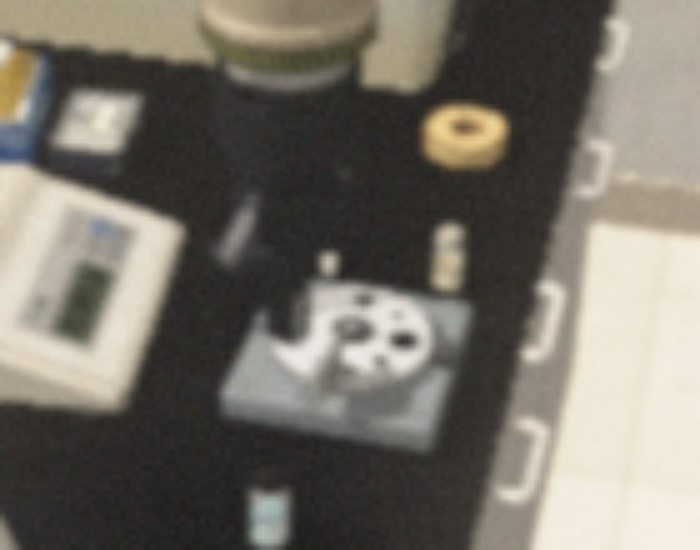

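View pics/top3.png

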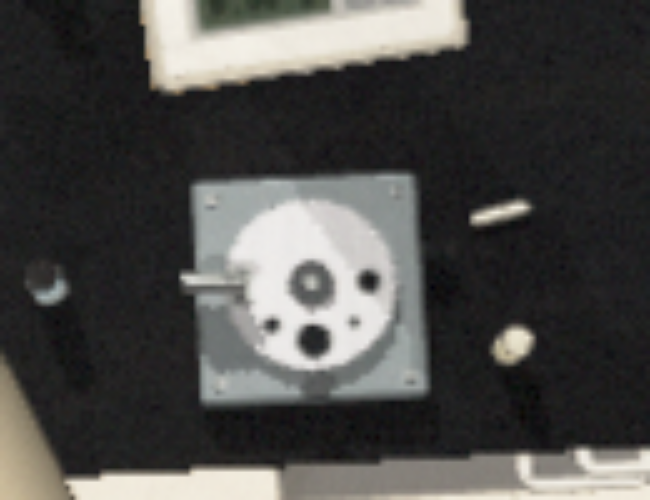

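The top crop shows the largest opening (313,340) in line with the arrow (316,383), and the tab on the left (215,282). The vials and the stir bar haven't moved, and the arm is clear of the wheel.

```bash
python3 -c "
from cell import *
print(hand_in())"
```

```text
the job is handed in; nothing more can be done
None
```

The wheel is in its third click position with the 22 mm opening at the arrow; I only pushed the tab from its clockwise side, the final pictures show the nearby vials and stir bar unmoved and the arm clear, and the job is handed in (at about 17 s, no verdict shown).

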